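Rolling check of two rolling pins

TASK

Two small wooden rolling pins lie across the pastry board; one is straight, the other has warped into a bow and would wobble. First put the warped one into the grey tray as a reject. Then give the straight one its rolling check: roll it gently along the board, turning over the wood and never lifted off it, until it drops into the shallow gutter and lies along the stop bar; leave everything else as it stands.

Things in the scene. Friction and masses are not known exactly. Their poses are not given: they have to be found in the camera images.
- board: Fixed brown wooden pastry board, 180 mm along its x, 369 mm along its y, turned up to 0.15 rad. Origin: middle of its underside. Flat rolling part: y = -143 to +185 mm, top at z = 18 mm. Beyond it at the -y end (robot's right) a gutter 27 mm wide, floor at z = 14 mm, then a darker stop bar: inner face at y = -170 mm, top at z = 30 mm.
- gutter (a point): Board x = 0, y = -156 mm, z = 14 mm, on the gutter's floor; axes as the board's. The straight pin's centre is 14 mm above this point when it lies in the gutter against the stop bar.
- tray: Fixed shallow grey plastic tray on the work surface, left of the board, 200 mm along its x, 110 mm along its y, 28 mm high, walls and floor 4 mm thick, open on top, turned up to 0.25 rad. Origin: middle of its underside.
- straight_mid (a point): Centre of the straight pin: pale wood barrel, 28 mm diameter, 112 mm long, a thin ring line and a 16 mm knob at each end, 150 mm in all, 0.09 kg, loose, rolls freely. x: its long axis, roughly along the board's x; y and z turn as it rolls (z up at the start). It starts in one of two places about 105 mm apart along the board's y; the warped pin lies in the other.
- bowed_mid (a point): Centre of the warped pin's wood half-way along and half-way up: the same pin (barrel 28 mm diameter, 150 mm in all, 0.09 kg, loose), but bowed sideways: its knobs stand back 12 mm towards its -y. x runs along the pin, roughly along the board's x; z up.
- mug: Bystander: a mug, 93 x 127 x 96 mm, standing behind the work. Origin: centre of its underside.
- salt_shaker: Bystander: a glass salt shaker, 44 x 44 x 90 mm, standing behind the work. Origin: centre of its underside.
- tea_box: Bystander: a small dark carton, 60 x 67 x 76 mm, standing behind the work. Origin: centre of its underside.

How it is judged:
On the way, in this order (a step that is already met when the one before it is completed fails the run):
1. the warped pin lies in the tray, released (x of bowed_mid in the frame of tray between -0.06 and 0.06 m and y of bowed_mid in the frame of tray between -0.05 and 0.05 m and height (world z) of bowed_mid below 0.035 m and contact force between the fingers and pin_bowed below 0.1 N), for 0.2 s.
2. the straight pin has rolled half a turn on the board (angle between straight_mid's own z axis and vertical above 2.2 rad).
3. the straight pin has rolled about a full turn on the board (angle between straight_mid's own z axis and vertical below 0.9 rad).
At the end, for the whole second after the job is handed in: The straight pin lies at rest down in the gutter, its centre within 6 mm of touching the stop bar and within 50 mm of the gutter's middle, within 0.1 rad of the bar's direction; the warped pin lies at rest inside the tray (its centre below 35 mm) (y of straight_mid in the frame of gutter between -0.006 and 0.006 m and x of straight_mid in the frame of gutter between -0.05 and 0.05 m and z of straight_mid in the frame of gutter below 0.0165 m and angle between the x axis of straight_mid and the x axis of board, either way round below 0.1 rad and linear speed of each of pin_straight, pin_bowed below 0.03 m/s and x of bowed_mid in the frame of tray between -0.06 and 0.06 m and y of bowed_mid in the frame of tray between -0.05 and 0.05 m and height (world z) of bowed_mid below 0.035 m).
It fails at once if the straight pin is lifted off the board (its centre more than 13 mm above where it rests on the wood) (height (world z) of straight_mid above 0.045 m).
It fails at once if the straight pin is knocked along rather than rolled gently (faster than 0.6 m/s) (linear speed of pin_straight above 0.6 m/s).
It fails at once if a bystander (mug, salt shaker, small carton) is pushed more than 30 mm (distance of any of mug, salt_shaker, tea_box from where it was at the start of the episode above 0.03 m).
It also fails if it takes over 72 s, if anything falls off the work surface, if the arm or the gripper's body presses on something with over 40 N, if the wrist force passes 120 N, or if a joint passes its speed limit or range.

ROBOT

A 6-joint arm with a two-finger parallel gripper is mounted at the origin on a cart in front of the work surface, level with it; the furniture and walls round the work are solid. World frame = base frame: x ahead of the robot, y to its left, z up, the work surface at z = 0. Lengths are in m, angles in rad, forces in N, time in s.
With the tool pointing down it reaches from about 0.35 to 0.875 m from the base axis. Payload 4.2 kg.
Tool frame: the origin (TCP) lies between the finger pads; the fingertips stand 14 mm ahead of it and the grasp point (between the pads) lies 5 mm behind it; z points along the fingers, y is the line along which they close (so a half turn about z gives the same grasp; the last joint's range is limited). The gripper opens to 87 mm and grips with 3 to 60 N. Pads are 19 mm wide; open, the fingers measure 117 mm over their backs; the gripper's body (75 mm by 190 mm) begins 51 mm behind the grasp point.
Start: joints at [1.414, 0.385, 0.008, 0, -1.194, -0.259], TCP at [0.252, 0.572, 0.237] pointing down, gripper open.
Joint ranges: [-3.14, 3.14], [-1.21, 2.06], [-1.07, 1.41], [-3.16, 2.05], [-2.99, -0.16], [-3.1, 3.1]. Speed limits (rad/s): [2.79, 2.79, 3.14, 3.14, 3.14, 3.14].

INTERFACE

Orientations are given as a rotation vector (axis times angle).
In Python, from bench import * gives the robot as it stands. The module is installed in compiled form; this text tells all that it offers.
- The arm moves only by the shell command python3 -m handwheel 'ROWS' [FORCE]. ROWS is JSON, a list of rows, each an object with "linear": the shift along the tool's x, y, z in mm, a list of three; "dr": the turn, a rotation vector about the tool's x, y, z in degrees, a list of three; "fingers": the gripper's target within -1 to 1 (fully open at 1, half-way at 0, shut at -1). In form: [{"linear": [x, y, z], "dr": [ax, ay, az], "fingers": fingers}, ...]. A call has 1 to 8 rows; each row is the pose to reach, as a shift and turn from the pose commanded when the call began, along the tool's axes at that moment; what a row does not reach only later rows make up. A row lasts 1/10 s, in which the tool goes at most 50 mm and 8.59 degrees, less where a joint would pass 70% of its speed; a pose out of reach is approached as far as the arm can. A call with a gripper value outside its range is refused whole. The fingers move at their own pace and stop on an object; FORCE is the grip in N (left out, the last holds). Time passes only in rows, so rows that repeat a pose let the fingers close. It gives the time, the measured TCP pose, the force, the opening and the grip force at its end, in the units of the state.
- get_obs(): the state, without advancing time (a new reading comes with each control period).
- grab_frame(name): name is "scene" or "side" or "wrist"; returns a dict with "pixels" (384x512x3 uint8, red, green, blue), "fovy" (degrees; the focal length in pixels is half the picture's height over the tangent of half this angle, whatever the lens; pixels are square), "cx", "cy" (the principal point, pixels), "xyz" and "orientation" of the camera in the world; the wrist camera has in their place "T_tool_cam" (4x4, takes a point from camera to tool coordinates, whose origin is the TCP and whose axes are the flange's). Camera axes: x right, y down, z forward; pixel columns grow to the right and rows downward; lengths in m; the calibration is good to about 2 mm. The wrist camera is an equidistant fisheye: a pixel r from the principal point sees the ray r / f radians off the axis. A picture is of the moment at which its call begins: read the wrist's pose just before it. There is no depth.
- close_job(): hands the job in; it is judged then, once.
Trained networks look in the newest picture that a camera, given by its name, has taken for a name from the list of things; names that differ only in an ending like _2 or _b are one class to them, and where a whole thing is asked for, a point or a joint stands for the part that bears it (a point fixed in the world has none). Each returns a list of dicts, best first, with "p" (0 to 1); they miss things now and then, are a little off and sometimes report something else, mostly with a low value. They report only what shows in the picture. A call takes as long as a camera call.
- boxes_of(camera, query): "extent" ([left, top, right, bottom] in pixels, round what is visible of it).
- regions_of(camera, query): "pixels" (384x512 bool, what is visible of it) and "extent" ([left, top, right, bottom] in pixels, round what is visible of it).
The state is a dict: "t": time; "joint_positions": joint angles; "joint_vel": joint speeds; "effort": joint torques, N m; "position": TCP position; "eef_rot": TCP orientation; "wrist_force": force on the tool from outside, world axes, zero at the start; "moment": the same for the moment, N m; "gripper_width": opening from 0.0 (shut) to 1.0 (fully open); "grip_force": force on a finger pad.
Only numpy, scipy, OpenCV 4.12 (cv2) and the standard library are available. Lean on these libraries where they do the work, as an engineer would, in place of code of your own. Each camera call takes 0.05 s, during which the arm holds its last target. There are 200 camera calls.

## Working session

There is one attempt and no reset: what is moved stays moved. The work goes in short steps, Python scripts to look and compute and a shell command to move; the robot and the scene stay as the last step left them, time stands still between calls to the robot, and variables do not carry over. Pictures are saved under pics/ and viewed, at most 10 in all, crops included, and the job is handed in when it is done.

```bash
mkdir -p pics; cat > h.py <<'E'
from bench import *
import numpy as np, cv2
from scipy.spatial.transform import Rotation as R
def save(f,n): cv2.imwrite(n,f["pixels"][:,:,::-1])
def campose(f,o=None):
    if "T_tool_cam" in f:
        T=np.eye(4);T[:3,:3]=R.from_rotvec(o["eef_rot"]).as_matrix();T[:3,3]=o["position"]
        T=T@np.array(f["T_tool_cam"]);return T[:3,:3],T[:3,3]
    q=np.array(f["orientation"]);
    M=q if q.shape==(3,3) else R.from_rotvec(q).as_matrix()
    return M,np.array(f["xyz"])
def ray(f,uv,o=None):
    M,p=campose(f,o);h=f["pixels"].shape[0];F=h/2/np.tan(np.radians(f["fovy"])/2)
    d=(np.atleast_2d(uv)-[f["cx"],f["cy"]])
    if "T_tool_cam" in f:
        r=np.linalg.norm(d,axis=1,keepdims=True)+1e-9;a=r/F
        v=np.hstack([d/r*np.sin(a),np.cos(a)])
    else: v=np.hstack([d/F,np.ones((len(d),1))])
    return p,v@M.T
def onplane(f,uv,z,o=None):
    p,v=ray(f,uv,o);return p+v*((z-p[2])/v[:,2])[:,None]
E
python3 - <<'E'
from h import *
o=get_obs();print(o)
for c in("scene","wrist"):
    f=grab_frame(c);save(f,f"pics/{c}0.png");print({k:v for k,v in f.items() if k!="pixels"})
    for q in("straight_mid","bowed_mid","tray","board"):
        print(c,q,[(d["extent"],round(d["p"],2)) for d in boxes_of(c,q)[:3]])
E
```

```text
{'t': 0.0, 'joint_positions': array([ 1.41363693e+00,  3.85565282e-01,  6.59951734e-03, -4.97806680e-04,
       -1.19400747e+00, -2.58591617e-01]), 'joint_vel': array([ 1.43703994e-04, -1.04397070e-03,  1.04345197e-03, -4.56915513e-05,
       -5.56178156e-04,  4.19939170e-04]), 'effort': array([ 8.20652986e-04, -3.90671396e+01,  1.87408501e+01,  4.21990290e+00,
        1.09557054e-02, -1.94300701e-04]), 'position': array([0.25217696, 0.57122638, 0.23544419]), 'eef_rot': array([ 3.07174931e+00, -6.48195490e-01, -5.52117394e-04]), 'wrist_force': array([-0.1097575 , -0.64292038, -0.31240739]), 'moment': array([-0.00794077, -0.02874629, -0.00509329]), 'grip_force': 0.0, 'gripper_width': 0.9930185432241317}
{'fovy': 43.691820527034515, 'cx': 256.35192771644836, 'cy': 190.24828783627868, 'xyz': array([-0.0614044 , -0.49494805,  0.85846515]), 'orientation': array([-2.16460678,  1.02725421, -0.42348407])}
scene straight_mid [([196.7, 177.5, 242.6, 210.7], 0.9)]
scene bowed_mid [([233.3, 199.3, 275.1, 236.4], 0.56)]
scene tray [([101.1, 146.8, 193.6, 214.0], 0.85)]
scene board [([176.6, 172.8, 348.5, 300.0], 0.8)]
{'fovy': 65.70646984690485, 'cx': 255.92914644101413, 'cy': 193.16675065537078, 'T_tool_cam': array([[-2.01239443e-04, -9.52041843e-01, -3.05967791e-01,
         8.52162667e-02],
       [ 9.99999588e-01, -4.62392817e-04,  7.81055905e-04,
        -3.75534635e-04],
       [-8.85075212e-04, -3.05967508e-01,  9.52041544e-01,
        -1.48902242e-01],
       [ 0.00000000e+00,  0.00000000e+00,  0.00000000e+00,
         1.00000000e+00]])}
wrist straight_mid []
wrist bowed_mid []
wrist tray [([358.6, 1.2, 448.6, 38.8], 0.82)]
wrist board []
```

View pics/scene0.png

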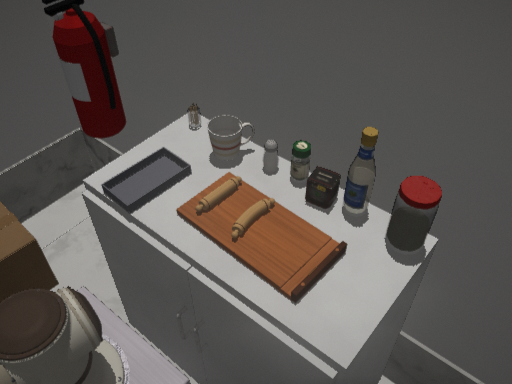

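```bash
cat > m.py <<'E'
from h import *
f=grab_frame("scene")
for q,z in(("straight_mid",.032),("bowed_mid",.032),("tray",.028),("board",.018)):
    for d in regions_of("scene",q)[:2]:
        m=d["pixels"].astype(np.uint8)
        c=max(cv2.findContours(m,0,2)[0],key=cv2.contourArea)[:,0,:].astype(float)
        w=onplane(f,c,z)[:,:2].astype(np.float32)
        r=cv2.minAreaRect(w*1000)
        yx=onplane(f,np.argwhere(m)[:,::-1].astype(float),z)[:,:2]
        print(q,round(d["p"],2),"rect",np.round(r[0]),np.round(r[1]),round(r[2],1),"mean",np.round(yx.mean(0)*1000))
        ev,E=np.linalg.eigh(np.cov(yx.T));print("  axis",np.degrees(np.arctan2(E[1,1],E[0,1])))
E
python3 m.py
```

```text
straight_mid 0.67 rect [514.  96.] [ 36. 152.] 87.9 mean [511.  96.]
  axis 177.91042034842334
straight_mid 0.39 rect [691. -85.] [144.  82.] 25.5 mean [691. -87.]
  axis -153.7497887258789
bowed_mid 0.66 rect [690. -86.] [141.  80.] 25.9 mean [690. -88.]
  axis -153.85246111093522
bowed_mid 0.58 rect [506. -10.] [152.  39.] 0.2 mean [506. -11.]
  axis -178.5470586595508
tray 0.83 rect [443. 276.] [134. 210.] 86.5 mean [439. 275.]
  axis 179.6451175989047
board 0.9 rect [497. -41.] [376. 198.] 86.9 mean [486. -70.]
  axis 89.71934131230896
```

The overview shows the pins at about (218,193), which is straight, and (253,217), which is warped and nearer the gutter. The tray is at (147,180) and the stop bar at (320,268). I'll go above the warped pin for a close look.

```bash
cat > go.py <<'E'
import sys
from h import *
x,y,z,yaw=map(float,sys.argv[1:5])  # mm, deg of tool x in world, tool down
o=get_obs();Rc=R.from_rotvec(o["eef_rot"])
c=np.radians(yaw);M=np.array([[np.cos(c),np.sin(c),0],[np.sin(c),-np.cos(c),0],[0,0,-1]])
d=np.array([x,y,z])-np.array(o["position"])*1000
print("t",round(o["t"],2),"pos",np.round(np.array(o["position"])*1000,1),"linear",np.round(Rc.inv().apply(d),1),"dr",np.round(np.degrees((Rc.inv()*R.from_matrix(M)).as_rotvec()),1))
E
python3 go.py 500 10 250 -1
python3 -m handwheel '[{"linear":[460,410,-10],"dr":[0,0,-23],"fingers":1},{"linear":[460,410,-10],"dr":[0,0,-23],"fingers":1},{"linear":[460,410,-10],"dr":[0,0,-23],"fingers":1},{"linear":[460,410,-10],"dr":[0,0,-23],"fingers":1},{"linear":[460,410,-10],"dr":[0,0,-23],"fingers":1},{"linear":[460,410,-10],"dr":[0,0,-23],"fingers":1},{"linear":[460,410,-10],"dr":[0,0,-23],"fingers":1},{"linear":[460,410,-10],"dr":[0,0,-23],"fingers":1}]' 30
python3 go.py 500 10 250 -1
```

```text
t 0.75 pos [252.4 571.8 236.6] linear [453.4 413.9 -13.4] dr [ -0.   -0.  -22.8]
t: 1.55
position: [0.4185, 0.2059, 0.2436]
eef_rot: [-3.141, 0.021, -0.002]
wrist_force: [1.3, 0.3, 1.4]
gripper_width: 1.002
grip_force: 0.0
t 1.55 pos [418.5 205.9 243.6] linear [ 84.2 194.7  -6.5] dr [-0.  -0.1  0.2]
```

```bash
python3 -m handwheel '[{"linear":[84,195,-6],"dr":[0,0,0],"fingers":1},{"linear":[84,195,-6],"dr":[0,0,0],"fingers":1},{"linear":[84,195,-6],"dr":[0,0,0],"fingers":1},{"linear":[84,195,-6],"dr":[0,0,0],"fingers":1},{"linear":[84,195,-6],"dr":[0,0,0],"fingers":1},{"linear":[84,195,-6],"dr":[0,0,0],"fingers":1}]'
cat > w.py <<'E'
import sys
from h import *
o=get_obs();f=grab_frame("wrist");save(f,f"pics/{sys.argv[1]}.png")
print("pos",o["position"],o["t"])
for q,z in(("straight_mid",.032),("bowed_mid",.032),("tray",.028),("board",.018)):
    for d in regions_of("wrist",q)[:2]:
        m=d["pixels"].astype(np.uint8)
        c=max(cv2.findContours(m,0,2)[0],key=cv2.contourArea)[:,0,:].astype(float)
        w=onplane(f,c,z,o)[:,:2].astype(np.float32)
        r=cv2.minAreaRect(w*1000)
        print(q,round(d["p"],2),np.round(d["extent"]),"rect",np.round(r[0]),np.round(r[1]),round(r[2],1))
E
python3 w.py w1
```

```text
t: 2.15
position: [0.4996, 0.0098, 0.2489]
eef_rot: [3.141, -0.029, -0.0]
wrist_force: [-0.2, 1.1, -0.0]
gripper_width: 0.993
grip_force: 0.0
pos [0.49963526 0.0097925  0.2488992 ] 2.15
straight_mid 0.59 [176. 103. 201. 217.] rect [512.  98.] [ 30. 151.] 87.5
bowed_mid 0.71 [253. 105. 285. 220.] rect [503.  -8.] [149.  34.] 0.1
tray 0.61 [ 38. 141. 116. 243.] rect [472. 281.] [127. 161.] 87.1
board 0.9 [153.  94. 428. 234.] rect [497. -40.] [379. 185.] 86.5
```

View pics/w1.png

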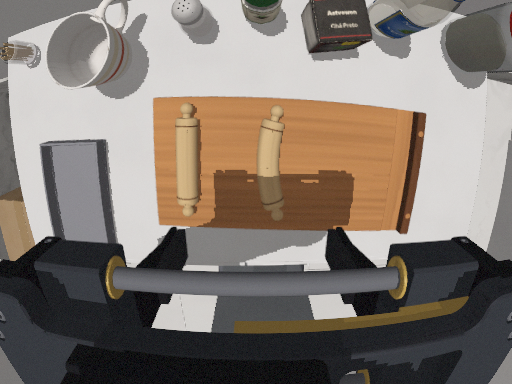

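The close view shows the warped pin on the right, with its middle at (262,165) and its knobs at (277,110) and (278,215), so it bows to the left. The straight pin is at (188,160). Next I grasp the warped pin at about (503,-5) mm.

```bash
python3 -m handwheel '[{"linear":[4,15,50],"dr":[0,0,0],"fingers":1},{"linear":[4,15,100],"dr":[0,0,0],"fingers":1},{"linear":[4,15,150],"dr":[0,0,0],"fingers":1},{"linear":[4,15,180],"dr":[0,0,0],"fingers":1},{"linear":[4,15,200],"dr":[0,0,0],"fingers":1},{"linear":[4,15,213],"dr":[0,0,0],"fingers":1},{"linear":[4,15,213],"dr":[0,0,0],"fingers":1}]' 25
python3 -m handwheel '[{"linear":[0,0,0],"dr":[0,0,0],"fingers":-1},{"linear":[0,0,0],"dr":[0,0,0],"fingers":-1},{"linear":[0,0,0],"dr":[0,0,0],"fingers":-1},{"linear":[0,0,0],"dr":[0,0,0],"fingers":-1},{"linear":[0,0,0],"dr":[0,0,0],"fingers":-1},{"linear":[0,0,0],"dr":[0,0,0],"fingers":-1}]' 25
```

```text
t: 3.1
position: [0.5016, -0.0028, 0.0344]
eef_rot: [3.14, -0.02, -0.007]
wrist_force: [-0.7, -0.8, -0.2]
gripper_width: 0.997
grip_force: 0.0
t: 3.7
position: [0.5031, -0.0036, 0.0363]
eef_rot: [-3.141, 0.023, -0.001]
wrist_force: [-0.1, 0.5, 0.4]
gripper_width: 0.537
grip_force: 0.0
```

```bash
python3 -m handwheel '[{"linear":[0,0,0],"dr":[0,0,0],"fingers":-1},{"linear":[0,0,0],"dr":[0,0,0],"fingers":-1},{"linear":[0,0,0],"dr":[0,0,0],"fingers":-1},{"linear":[0,0,0],"dr":[0,0,0],"fingers":-1},{"linear":[0,0,0],"dr":[0,0,0],"fingers":-1},{"linear":[0,0,0],"dr":[0,0,0],"fingers":-1}]'
python3 -m handwheel '[{"linear":[0,0,-20],"dr":[0,0,0],"fingers":-1},{"linear":[0,0,-50],"dr":[0,0,0],"fingers":-1},{"linear":[0,0,-90],"dr":[0,0,0],"fingers":-1},{"linear":[0,0,-120],"dr":[0,0,0],"fingers":-1},{"linear":[0,0,-120],"dr":[0,0,0],"fingers":-1}]'
```

```text
t: 4.3
position: [0.503, -0.0036, 0.036]
eef_rot: [3.141, -0.023, -0.0]
wrist_force: [-0.4, -1.0, 0.8]
gripper_width: 0.313
grip_force: 25.0
t: 4.8
position: [0.5059, -0.0029, 0.1605]
eef_rot: [-3.139, 0.021, -0.016]
wrist_force: [0.4, -0.1, -0.5]
gripper_width: 0.315
grip_force: 25.0
```

```bash
python3 go.py 410 270 220 -1
python3 -m handwheel '[{"linear":[-90,-272,-60],"dr":[0,0,0],"fingers":-1},{"linear":[-90,-272,-60],"dr":[0,0,0],"fingers":-1},{"linear":[-90,-272,-60],"dr":[0,0,0],"fingers":-1},{"linear":[-90,-272,-60],"dr":[0,0,0],"fingers":-1},{"linear":[-90,-272,-60],"dr":[0,0,0],"fingers":-1},{"linear":[-90,-272,-60],"dr":[0,0,0],"fingers":-1},{"linear":[-90,-272,-60],"dr":[0,0,0],"fingers":-1},{"linear":[-90,-272,-60],"dr":[0,0,0],"fingers":-1}]'
python3 w.py w2
```

```text
t 4.8 pos [505.9  -2.9 160.5] linear [ -99.  -271.7  -59.8] dr [-0.1 -0.6  0.2]
t: 5.6
position: [0.416, 0.2702, 0.2149]
eef_rot: [3.14, -0.02, -0.003]
wrist_force: [-0.7, -0.6, -1.7]
gripper_width: 0.313
grip_force: 25.0
pos [0.41595593 0.27021914 0.21493885] 5.6
straight_mid 0.7 [227. 116. 297. 322.] rect [383. 263.] [ 66. 200.] 83.5
straight_mid 0.61 [387.  38. 415. 157.] rect [511.  98.] [ 33. 149.] 87.2
bowed_mid 0.79 [228. 116. 296. 323.] rect [384. 263.] [ 67. 201.] 83.4
tray 0.8 [186.  59. 294. 230.] rect [450. 290.] [112. 202.] 86.5
board 0.61 [352.  26. 512. 182.] rect [499.   2.] [303. 180.] 87.0
```

View pics/w2.png

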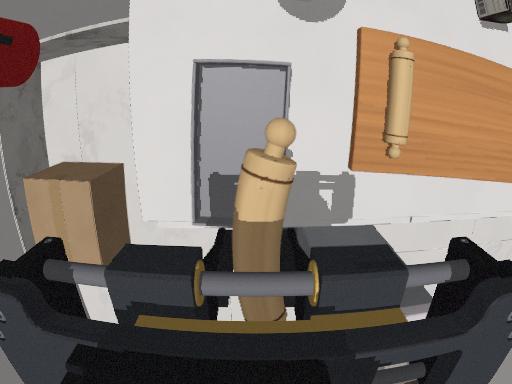

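The tray's rim spans (193–292, 60–228) in the picture, which puts its centre at (450,290) mm with a yaw of about -3.5°. The warped pin is held level.

```bash
python3 go.py 450 293 25 -3.5
python3 -m handwheel '[{"linear":[34,-23,0],"dr":[0,0,2.5],"fingers":-1},{"linear":[34,-23,40],"dr":[0,0,2.5],"fingers":-1},{"linear":[34,-23,80],"dr":[0,0,2.5],"fingers":-1},{"linear":[34,-23,120],"dr":[0,0,2.5],"fingers":-1},{"linear":[34,-23,150],"dr":[0,0,2.5],"fingers":-1},{"linear":[34,-23,170],"dr":[0,0,2.5],"fingers":-1},{"linear":[34,-23,180],"dr":[0,0,2.5],"fingers":-1},{"linear":[34,-23,180],"dr":[0,0,2.5],"fingers":-1}]'
python3 go.py 450 293 24 -3.5
```

```text
t 5.85 pos [417.1 268.5 215.5] linear [ 32.7 -25.2 190.4] dr [0.1 0.  2.6]
t: 6.65
position: [0.4511, 0.291, 0.0348]
eef_rot: [3.138, -0.093, -0.003]
wrist_force: [-0.9, 0.1, -0.8]
gripper_width: 0.316
grip_force: 25.0
t 6.65 pos [451.1 291.   34.8] linear [-1.2 -1.9 10.8] dr [0.1 0.1 0.1]
```

```bash
python3 -m handwheel '[{"linear":[0,0,6],"dr":[0,0,0],"fingers":-1},{"linear":[0,0,11],"dr":[0,0,0],"fingers":-1},{"linear":[0,0,11],"dr":[0,0,0],"fingers":-1},{"linear":[0,0,11],"dr":[0,0,0],"fingers":0},{"linear":[0,0,11],"dr":[0,0,0],"fingers":0},{"linear":[0,0,11],"dr":[0,0,0],"fingers":0},{"linear":[0,0,11],"dr":[0,0,0],"fingers":0},{"linear":[0,0,11],"dr":[0,0,0],"fingers":0}]'
python3 -m handwheel '[{"linear":[0,0,0],"dr":[0,0,0],"fingers":0},{"linear":[0,0,0],"dr":[0,0,0],"fingers":0},{"linear":[0,0,-15],"dr":[0,0,0],"fingers":0},{"linear":[0,0,-40],"dr":[0,0,0],"fingers":0},{"linear":[0,0,-90],"dr":[0,0,0],"fingers":0},{"linear":[0,0,-140],"dr":[0,0,0],"fingers":0},{"linear":[0,0,-180],"dr":[0,0,0],"fingers":1},{"linear":[0,0,-180],"dr":[0,0,0],"fingers":1}]'
python3 go.py 400 150 250 -90; python3 m.py
```

```text
t: 7.45
position: [0.4513, 0.2923, 0.0252]
eef_rot: [-3.14, 0.091, -0.0]
wrist_force: [0.5, -0.5, 0.7]
gripper_width: 0.497
grip_force: 0.0
t: 8.25
position: [0.454, 0.2946, 0.2119]
eef_rot: [-3.13, 0.089, -0.016]
wrist_force: [-0.0, 1.0, -0.3]
gripper_width: 0.604
grip_force: 0.0
t 8.25 pos [454.  294.6 211.9] linear [-45.3 147.1 -40. ] dr [-0.9 -0.  86.7]
straight_mid 0.85 rect [515.  96.] [ 37. 150.] 88.3 mean [512.  95.]
  axis 177.90446710126267
bowed_mid 0.97 rect [448. 274.] [ 46. 146.] 85.9 mean [447. 273.]
  axis 177.58986944850938
tray 0.58 rect [443. 275.] [132. 210.] 86.1 mean [436. 273.]
  axis 178.2204619238733
tray 0.47 rect [491. -48.] [369. 193.] 87.3 mean [481. -72.]
  axis 88.9476050351331
board 0.97 rect [495. -42.] [374. 196.] 87.3 mean [487. -67.]
  axis 88.30641919777867
```

```bash
python3 - <<'E'
from h import *
f=grab_frame("scene")
for q in("mug","salt_shaker","tea_box"):
    for d in regions_of("scene",q)[:1]:
        p=np.argwhere(d["pixels"])[:,::-1].astype(float)
        for z in(0,.09):
            w=onplane(f,p,z)*1000;print(q,round(d["p"],2),z,"min",np.round(w.min(0)[:2]),"max",np.round(w.max(0)[:2]))
E
python3 go.py 500 155 120 -92.5
python3 -m handwheel '[{"linear":[30,70,0],"dr":[0,0,89],"fingers":0.5},{"linear":[30,70,0],"dr":[0,0,89],"fingers":0.5},{"linear":[-10,70,0],"dr":[0,0,89],"fingers":0.5},{"linear":[-10,70,0],"dr":[0,0,89],"fingers":0.5},{"linear":[-10,70,0],"dr":[0,0,89],"fingers":0.5},{"linear":[-10,70,0],"dr":[0,0,89],"fingers":0.5},{"linear":[-10,70,0],"dr":[0,0,89],"fingers":0.5},{"linear":[-10,70,0],"dr":[0,0,89],"fingers":0.5}]'
python3 go.py 500 155 120 -92.5
```

```text
mug 0.68 0 min [632. 178.] max [806. 347.]
mug 0.68 0.09 min [560. 107.] max [715. 259.]
salt_shaker 0.78 0 min [679.  61.] max [788. 153.]
salt_shaker 0.78 0.09 min [601.   3.] max [699.  85.]
tea_box 0.63 0 min [ 654. -122.] max [791. -18.]
tea_box 0.63 0.09 min [ 579. -161.] max [702. -68.]
t 8.7 pos [451.  291.9 203.8] linear [ 57.  133.7  84. ] dr [ 0.2 -0.  89.2]
t: 9.5
position: [0.4371, 0.2228, 0.2046]
eef_rot: [2.534, -1.856, -0.0]
wrist_force: [-0.2, 0.1, -0.5]
gripper_width: 0.748
grip_force: 0.0
t 9.5 pos [437.1 222.8 204.6] linear [ 83.6 -39.5  84.6] dr [ 0.  -0.  20.1]
```

```bash
python3 go.py 508 165 200 -92.5; python3 -m handwheel '[{"linear":[84,-48,0],"dr":[0,0,20],"fingers":0.5},{"linear":[84,-48,0],"dr":[0,0,20],"fingers":0.5},{"linear":[84,-48,0],"dr":[0,0,20],"fingers":0.5},{"linear":[84,-48,0],"dr":[0,0,20],"fingers":0.5}]'
python3 go.py 508 145 40 -92.5; python3 w.py w3
```

```text
t 9.5 pos [437.1 222.8 204.6] linear [ 76.5 -50.1   4.6] dr [ 0.  -0.  20.1]
t: 9.9
position: [0.5092, 0.1567, 0.2041]
eef_rot: [2.177, -2.263, -0.001]
wrist_force: [-0.2, 0.4, -0.2]
gripper_width: 0.746
grip_force: 0.0
t 9.9 pos [509.2 156.7 204.1] linear [ 11.6   0.5 164.1] dr [ 0.1 -0.1  0.3]
pos [0.50918497 0.1567088  0.20406664] 9.9
straight_mid 0.68 [183. 113. 320. 140.] rect [512.  98.] [ 29. 150.] 86.2
bowed_mid 0.83 [244. 255. 355. 271.] rect [485. 270.] [19. 81.] 87.0
bowed_mid 0.33 [231. 229. 386. 309.] rect [497. 248.] [62. 99.] 88.0
tray 0.83 [227. 227. 386. 309.] rect [497. 251.] [ 64. 100.] 88.0
tray 0.66 [181.   0. 337. 173.] rect [502.  48.] [196. 176.] 86.9
board 0.89 [183.   1. 342. 169.] rect [502.  47.] [201. 180.] 86.9
```

View pics/w3.png

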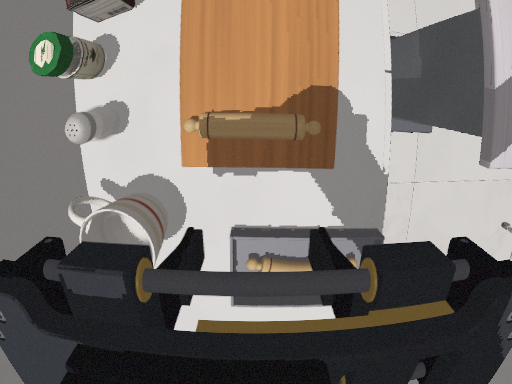

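The pin lies at (252,127) and the warped pin is in the tray at (300,265). I'll lower the open fingers behind the straight pin, keeping clear of the mug at (125,235).

```bash
python3 -m handwheel '[{"linear":[4,6,50],"dr":[0,0,0.8],"fingers":0.5},{"linear":[4,6,90],"dr":[0,0,0.8],"fingers":0.5},{"linear":[4,6,125],"dr":[0,0,0.8],"fingers":0.5},{"linear":[4,6,150],"dr":[0,0,0.8],"fingers":0.5},{"linear":[4,6,164],"dr":[0,0,0.8],"fingers":0.5},{"linear":[4,6,164],"dr":[0,0,0.8],"fingers":0.5}]'
python3 go.py 503 123 40 -93.2
```

```text
t: 10.75
position: [0.501, 0.1538, 0.0392]
eef_rot: [2.163, -2.272, -0.001]
wrist_force: [-0.3, -0.0, -0.8]
gripper_width: 0.748
grip_force: 0.0
t 10.75 pos [501.  153.8  39.2] linear [30.7 -3.5 -0.8] dr [ 0.2 -0.2  0.4]
```

```bash
python3 -m handwheel '[{"linear":[8,0,0],"dr":[0,0,0],"fingers":0.5},{"linear":[16,0,0],"dr":[0,0,0],"fingers":0.5},{"linear":[22,0,0],"dr":[0,0,0],"fingers":0.5},{"linear":[27,0,0],"dr":[0,0,0],"fingers":0.5},{"linear":[32,0,0],"dr":[0,0,0],"fingers":0.5},{"linear":[37,0,0],"dr":[0,0,0],"fingers":0.5},{"linear":[43,0,0],"dr":[0,0,0],"fingers":0.5},{"linear":[50,0,0],"dr":[0,0,0],"fingers":0.5}]'
python3 w.py w4
```

```text
t: 11.55
position: [0.5001, 0.1036, 0.0411]
eef_rot: [-2.165, 2.276, -0.0]
wrist_force: [-0.0, -0.4, 0.1]
gripper_width: 0.748
grip_force: 0.1
pos [0.50013658 0.10362591 0.04105354] 11.55
straight_mid 0.93 [114. 184. 366. 237.] rect [511.  79.] [ 31. 153.] 86.0
board 0.57 [106.   0. 396. 273.] rect [501.  38.] [180. 181.] 86.6
```

View pics/w4.png

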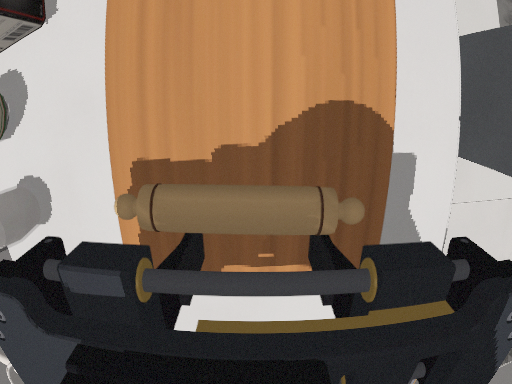

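The pin at (240,208) lies square against both fingers and has moved to y = 79 mm. I keep pushing gently.

```bash
python3 -m handwheel '[{"linear":[8,0,0],"dr":[0,0,0],"fingers":0.5},{"linear":[16,0,0],"dr":[0,0,0],"fingers":0.5},{"linear":[24,0,0],"dr":[0,0,0],"fingers":0.5},{"linear":[32,0,0],"dr":[0,0,0],"fingers":0.5},{"linear":[40,0,0],"dr":[0,0,0],"fingers":0.5},{"linear":[48,0,0],"dr":[0,0,0],"fingers":0.5},{"linear":[56,0,0],"dr":[0,0,0],"fingers":0.5},{"linear":[64,0,0],"dr":[0,0,0],"fingers":0.5}]'
python3 -m handwheel '[{"linear":[8,0,0],"dr":[0,0,0],"fingers":0.5},{"linear":[16,0,0],"dr":[0,0,0],"fingers":0.5},{"linear":[24,0,0],"dr":[0,0,0],"fingers":0.5},{"linear":[32,0,0],"dr":[0,0,0],"fingers":0.5},{"linear":[40,0,0],"dr":[0,0,0],"fingers":0.5},{"linear":[48,0,0],"dr":[0,0,0],"fingers":0.5},{"linear":[56,0,0],"dr":[0,0,0],"fingers":0.5},{"linear":[64,0,0],"dr":[0,0,0],"fingers":0.5}]'
python3 w.py w5
```

```text
t: 12.6
position: [0.4969, 0.0394, 0.0411]
eef_rot: [2.165, -2.277, 0.0]
wrist_force: [-0.5, -0.7, 0.4]
gripper_width: 0.75
grip_force: 0.1
t: 13.4
position: [0.4936, -0.0244, 0.041]
eef_rot: [2.165, -2.276, -0.0]
wrist_force: [-0.0, -1.0, 0.1]
gripper_width: 0.745
grip_force: 0.1
pos [ 0.4936177  -0.02443585  0.04102991] 13.4
straight_mid 0.8 [119. 183. 373. 233.] rect [501. -49.] [ 30. 152.] 85.8
bowed_mid 0.69 [  0. 111.  55. 219.] rect [653. -80.] [86. 58.] 71.3
board 0.72 [106.   1. 399. 332.] rect [495. -89.] [181. 180.] 86.7
```

View pics/w5.png

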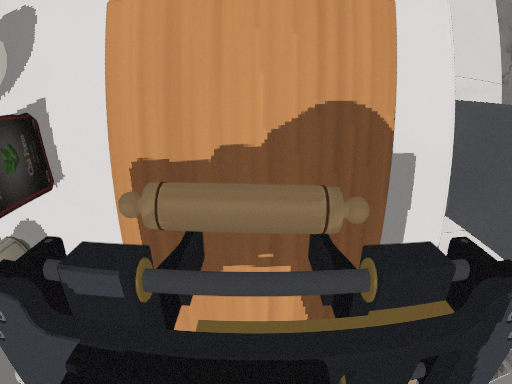

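```bash
python3 -m handwheel '[{"linear":[0,0,0],"dr":[0,0,0],"fingers":0.5},{"linear":[0,0,0],"dr":[0,0,0],"fingers":0.5}]' | tail -3; python3 w.py w6
python3 - <<'E'
import cv2,numpy as np
a,b,c=[cv2.resize(cv2.imread(f"pics/{n}.png")[180:240,110:380],None,fx=2.9,fy=2.9,interpolation=2) for n in("w4","w5","w6")]
s=np.vstack([a,b,c]);s=cv2.convertScaleAbs(s,alpha=1.8,beta=-60);cv2.imwrite("pics/cmp.png",s);print(s.shape)
E
```

```text
wrist_force: [0.5, 0.6, -0.1]
gripper_width: 0.749
grip_force: 0.0
pos [ 0.49374152 -0.02350728  0.04105928] 13.85
straight_mid 0.81 [115. 152. 374. 207.] rect [500. -65.] [ 29. 151.] 86.0
board 0.55 [107.   0. 399. 331.] rect [495. -88.] [182. 180.] 86.8
(522, 783, 3)
```

View pics/cmp.png

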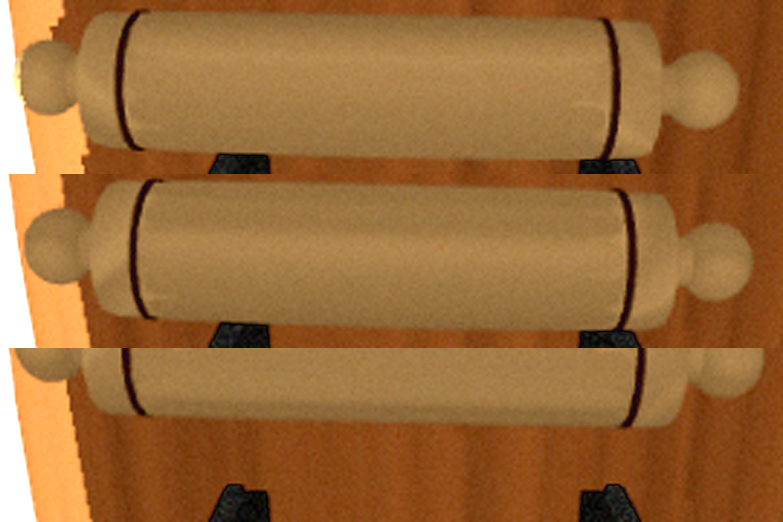

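The pin coasts ahead of the stopped fingers and its grain pattern has turned between the pictures, so it is rolling. I continue.

```bash
python3 -m handwheel '[{"linear":[8,0,0],"dr":[0,0,0],"fingers":0.5},{"linear":[16,0,0],"dr":[0,0,0],"fingers":0.5},{"linear":[24,0,0],"dr":[0,0,0],"fingers":0.5},{"linear":[32,0,0],"dr":[0,0,0],"fingers":0.5},{"linear":[40,0,0],"dr":[0,0,0],"fingers":0.5},{"linear":[48,0,0],"dr":[0,0,0],"fingers":0.5},{"linear":[56,0,0],"dr":[0,0,0],"fingers":0.5},{"linear":[64,0,0],"dr":[0,0,0],"fingers":0.5}]'
python3 -m handwheel '[{"linear":[8,0,0],"dr":[0,0,0],"fingers":0.5},{"linear":[16,0,0],"dr":[0,0,0],"fingers":0.5},{"linear":[24,0,0],"dr":[0,0,0],"fingers":0.5},{"linear":[32,0,0],"dr":[0,0,0],"fingers":0.5},{"linear":[40,0,0],"dr":[0,0,0],"fingers":0.5},{"linear":[48,0,0],"dr":[0,0,0],"fingers":0.5},{"linear":[54,0,0],"dr":[0,0,0],"fingers":0.5},{"linear":[60,0,0],"dr":[0,0,0],"fingers":0.5}]'
python3 -m handwheel '[{"linear":[0,0,0],"dr":[0,0,0],"fingers":0.5},{"linear":[0,0,0],"dr":[0,0,0],"fingers":0.5},{"linear":[0,0,0],"dr":[0,0,0],"fingers":0.5},{"linear":[0,0,0],"dr":[0,0,0],"fingers":0.5},{"linear":[0,0,0],"dr":[0,0,0],"fingers":0.5},{"linear":[0,0,0],"dr":[0,0,0],"fingers":0.5}]'|tail -3
python3 w.py w7
```

```text
t: 14.9
position: [0.4904, -0.0885, 0.0411]
eef_rot: [-2.165, 2.277, -0.0]
wrist_force: [-0.3, 0.2, 0.4]
gripper_width: 0.75
grip_force: 0.1
t: 15.7
position: [0.4874, -0.1482, 0.041]
eef_rot: [2.165, -2.277, 0.0]
wrist_force: [-0.1, 0.1, 1.4]
gripper_width: 0.748
grip_force: 0.0
wrist_force: [-0.4, 0.2, -0.3]
gripper_width: 0.753
grip_force: 0.0
pos [ 0.48747434 -0.14746401  0.04105309] 16.3
straight_mid 0.66 [120. 172. 374. 226.] rect [ 494. -177.] [ 31. 152.] 86.7
tray 0.43 [120. 173. 374. 226.] rect [ 494. -175.] [ 32. 156.] 86.7
board 0.84 [101. 121. 404. 332.] rect [ 491. -171.] [101. 192.] 86.7
```

View pics/w7.png

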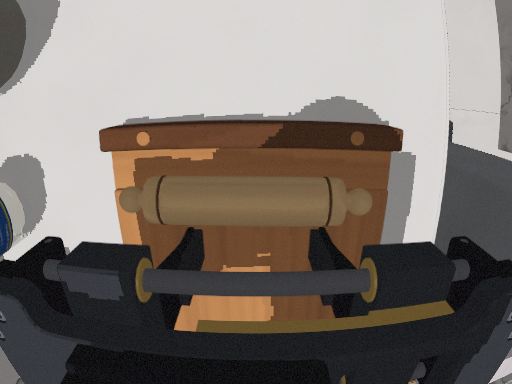

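The pin is at (245,200), about 20 mm short of the stop bar at (250,137), so it needs one more short push.

```bash
python3 -m handwheel '[{"linear":[5,0,0],"dr":[0,0,0],"fingers":0.5},{"linear":[10,0,0],"dr":[0,0,0],"fingers":0.5},{"linear":[15,0,0],"dr":[0,0,0],"fingers":0.5},{"linear":[20,0,0],"dr":[0,0,0],"fingers":0.5},{"linear":[22,0,0],"dr":[0,0,0],"fingers":0.5},{"linear":[22,0,0],"dr":[0,0,0],"fingers":0.5},{"linear":[22,0,0],"dr":[0,0,0],"fingers":0.5},{"linear":[22,0,0],"dr":[0,0,0],"fingers":0.5}]'
python3 w.py w8
```

```text
t: 17.35
position: [0.4864, -0.1681, 0.041]
eef_rot: [-2.164, 2.275, 0.002]
wrist_force: [-0.5, 10.7, 2.0]
gripper_width: 0.753
grip_force: 5.3
pos [ 0.48643399 -0.16807955  0.04100642] 17.35
straight_mid 0.77 [125. 185. 368. 235.] rect [ 493. -192.] [ 30. 149.] 87.4
tray 0.17 [125. 183. 373. 232.] rect [ 493. -191.] [ 29. 152.] 87.1
board 0.79 [106. 154. 401. 332.] rect [ 491. -183.] [ 81. 192.] 87.0
```

View pics/w8.png

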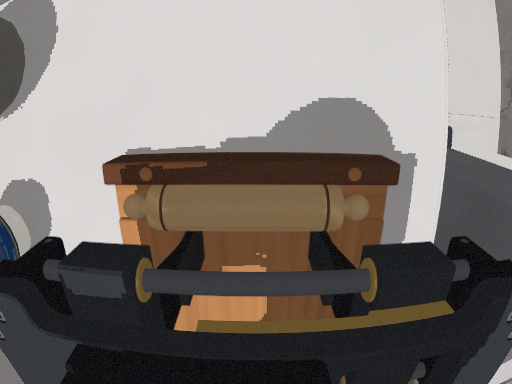

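The pin now lies against the bar at (248,207), with about 10 N of contact force. I back off, lift and check.

```bash
python3 -m handwheel '[{"linear":[-4,0,0],"dr":[0,0,0],"fingers":0.5},{"linear":[-12,0,0],"dr":[0,0,0],"fingers":0.5},{"linear":[-30,0,0],"dr":[0,0,0],"fingers":0.5},{"linear":[-40,0,-20],"dr":[0,0,0],"fingers":0.5},{"linear":[-40,0,-60],"dr":[0,0,0],"fingers":0.5},{"linear":[-40,0,-110],"dr":[0,0,0],"fingers":0.5},{"linear":[-40,0,-150],"dr":[0,0,0],"fingers":0.5},{"linear":[-40,0,-150],"dr":[0,0,0],"fingers":0.5}]'
python3 w.py w9; python3 m.py
```

```text
t: 18.4
position: [0.492, -0.13, 0.1974]
eef_rot: [-2.16, 2.269, -0.016]
wrist_force: [-0.6, 0.6, -0.9]
gripper_width: 0.746
grip_force: 0.0
pos [ 0.49201962 -0.1299975   0.19744544] 18.4
straight_mid 0.72 [189. 108. 326. 135.] rect [ 492. -193.] [ 28. 149.] 87.2
board 0.56 [177.  97. 342. 323.] rect [ 494. -112.] [220. 185.] 87.2
straight_mid 0.57 rect [ 491. -196.] [ 28. 148.] 87.1 mean [ 489. -196.]
  axis 178.01358389267767
bowed_mid 0.88 rect [448. 273.] [ 41. 146.] 86.0 mean [446. 272.]
  axis 176.9808321343232
tray 0.73 rect [444. 274.] [135. 211.] 86.8 mean [437. 272.]
  axis 177.85790126824904
board 0.76 rect [497. -42.] [377. 201.] 86.9 mean [486. -50.]
  axis 86.16339971482196
```

View pics/w9.png

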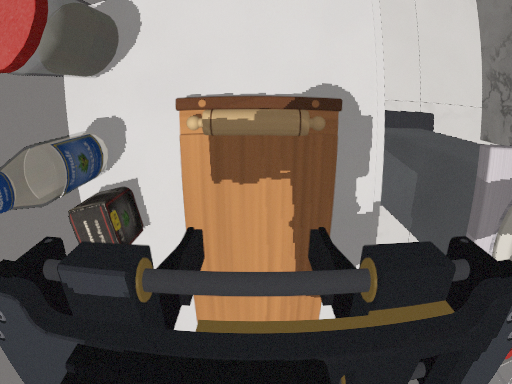

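The straight pin lies in the gutter along the bar at (255,122), and the warped pin is in the tray. I hand the job in.

```bash
python3 -c "from bench import *; print(close_job())"
```

```text
the job is handed in; nothing more can be done
None
```

The warped pin is in the tray, the straight pin was rolled along the board and lies in the gutter against the stop bar, and the job is handed in; the hand-in returned no verdict.

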